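Draw the vial tray out to its loading mark

ROBOT

A 6-joint arm with a two-finger parallel gripper is mounted at the origin on the work surface. World frame = base frame: x ahead of the robot, y to its left, z up, the work surface at z = 0. Lengths are in m, angles in rad, forces in N, time in s.
With the tool pointing down it reaches from about 0.35 to 0.875 m from the base axis. Payload 4.2 kg.
Tool frame: the origin (TCP) lies at the centre of the arm's flange, where the gripper is bolted on; the fingertips stand 173 mm ahead of it and the grasp point (between the pads) lies 155 mm ahead of it; z points along the fingers, y is the line along which they close (so a half turn about z gives the same grasp; the last joint's range is limited). The gripper opens to 85 mm and grips with 20 to 120 N. Pads are 22 mm wide; open, the fingers measure 114 mm over their backs; the gripper's body (76 mm by 85 mm) begins 54 mm behind the grasp point. The pads swing forward as they close: fully open they stand 13 mm farther back than shut.
Start: joints at [1.435, 0.385, 0.008, 0, -1.194, -0.259], TCP at [0.24, 0.577, 0.405] pointing down, gripper open.
Joint ranges: [-3.14, 3.14], [-1.21, 2.06], [-1.07, 1.41], [-3.16, 2.05], [-2.99, -0.16], [-3.1, 3.1]. Speed limits (rad/s): [2.79, 2.79, 3.14, 3.14, 3.14, 3.14].

INTERFACE

Orientations are given as a rotation vector (axis times angle).
In Python, from cell import robot gives the robot as it stands.
- The arm moves only by the shell command python3 -m pendant 'ROWS' [FORCE]. ROWS is JSON, a list of rows, each a list of 3 entries, a list of its own where there are three numbers: the shift along the world's x, y, z each as a share of 30 mm, from -1 to 1, then the turn about the world's z as a share of 0.12 rad, from -1 to 1, then the closure in counts, from 0 (fully open) to 255 (shut). A call has 1 to 12 rows; each row shifts and turns the commanded pose from where the row before left it; what a row does not reach is not made up. A row lasts 1/12 s, in which the tool goes at most 41.7 mm and 7.16 degrees, less where a joint would pass 70% of its speed; a pose out of reach is approached as far as the arm can. A call with a number of a shift or a turn outside -1 to 1 is refused whole. A call with a gripper value outside its range is refused whole. The fingers move at their own pace and stop on an object; FORCE is the grip in N (left out, the last holds). Time passes only in rows, so rows that do not move let the fingers close. It gives the time, the measured TCP pose, the force, the opening and the grip force at its end, in the units of the state.
- robot.get_state(): the state, without advancing time (a new reading comes with each control period).
- robot.read_camera(name): name is "scene" or "top" or "wrist"; returns (picture, depth): 384x512x3 uint8, red, green, blue; 384x512 float32, m along the optical axis (not along the pixel's ray), 0 where there is no reading.
- robot.camera_model(name): a dict with "K" (3x3 intrinsics, pixels), "position" and "orientation" of the camera in the world. Camera axes: x right, y up, looking along -z (the intrinsics and any distortion apply to the point x, -y, -z); pixel columns grow to the right and rows downward; lengths in m; the calibration is good to about 2 mm. A picture is of the moment at which its call begins: read the wrist's pose just before it. camera_model takes no time and is no camera call; for the wrist camera it gives the pose at the moment of the call.
- robot.job_done(): hands the job in; it is judged then, once.
Trained networks look in the newest picture that a camera, given by its name, has taken for a name from the list of things; names that differ only in an ending like _2 or _b are one class to them, and where a whole thing is asked for, a point or a joint stands for the part that bears it (a point fixed in the world has none). Each returns a list of dicts, best first, with "p" (0 to 1); they miss things now and then, are a little off and sometimes report something else, mostly with a low value. They report only what shows in the picture. A call takes as long as a camera call. They do not tell look-alikes from the thing itself.
- robot.find_in(query, camera): "uv" ([column, row] in pixels, amid what is visible of it).
- robot.masks_of(query, camera): "mask" (384x512 bool, what is visible of it) and "uv" ([column, row] in pixels, amid what is visible of it).
The state is a dict: "time_s": time; "joint_pos": joint angles; "joint_vel": joint speeds; "effort": joint torques, N m; "tcp_pos": TCP position; "ee_rot": TCP orientation; "contact_force": force on the tool from outside, world axes, zero at the start; "wrist_torque": the same for the moment, N m; "finger_gap": opening from 0.0 (shut) to 1.0 (fully open); "finger_force": force on a finger pad.
Only numpy, scipy, OpenCV 4.12 (cv2) and the standard library are available. Lean on these libraries where they do the work, as an engineer would, in place of code of your own. Each camera call takes 0.05 s, during which the arm holds its last target. There are 200 camera calls.

TASK

Hook a fingertip behind the teal lip and draw that vial tray out along its rail until its black pointer stands within the orange mark beside the rail, then leave it there and come clear. Do not pinch the lip or press on its front face: pull from behind only. Leave the yellow-lipped tray, the bottle, the jar and the meter alone.

Things in the scene. Friction and masses are not known exactly. Their poses are not given: they have to be found in the camera images.
- feeder: Low sample feeder fixed to the bench, 380 mm long (its x), 120 mm wide. Origin on the bench: its x axis runs along the rail, the tray comes out towards -x. Steel bed from x = -250 to +130 mm; two aluminium side rails 20 mm high at y = +-55 mm (10 mm wide). A clear-topped hood with blue sides, 68 mm high, covers x = -50 to +90 mm, a blue block 85 mm high stands behind it (to x = +135 mm).
- tray (a joint): how far the teal-lipped tray is drawn out of its feeder (m): 0 = fully in, 0.14 = end stop. It slides with about 3 N of friction plus 15 N per m/s and stays where it is left.
- tray_pocket (a point): centre of the floor of the teal-lipped tray's finger pocket, 14 mm above the bench; moves with the tray. The pocket is open above, 48 mm long along the rail and 94 mm wide, this point in its middle. On its -x side stands the lip; on its +x side the white vial rack, 18 mm above the pocket floor, with fixed teal-capped amber vials up to 42 mm above it, partly under the hood.
- tray_lip: the teal lip at the tray's outer end: upright wall 6 mm thick along the rail, 94 mm wide, its top 40 mm above the bench (26 mm above the pocket floor). Hook behind its inner (+x) face. Its origin is NOT on the lip: with the tray fully in this frame equals feeder's. In it the lip's inner face lies at x = -106 mm, its middle at (-109, 0, 24) mm.
- tray_front: the teal front plate that covers the lip's outer (-x) face, 5 mm thick, 94 mm wide, top 34 mm above the bench; must not be pressed. Same frame as tray_lip; its outer face lies at x = -117 mm.
- pointer (a point): tip of the small black pointer (5 mm wide) that juts out from the right end (-y) of the teal lip over the side rail, 25.5 mm above the bench; moves with the tray.
- mark: orange mark block fixed against the outside of the teal feeder's right-hand (-y) side rail, 24 mm along the rail, 24 mm across, 22 mm high. Origin: centre of its underside, on the bench; axes as feeder. It stands 55 to 120 mm farther out along the rail than the pointer at the start. The pointer's tip passes just above its edge nearest the rail.
- other_feeder: second feeder, same build and same frame as feeder, with a yellow lip, yellow-capped vials and no mark. Bystander.
- other_tray_pocket (a point): centre of the pocket floor of the yellow-lipped tray, which may stand partly drawn out. Bystander, must not be moved.
- bottle: amber reagent bottle with black cap, 80 mm across, 170 mm high, loose; origin at the centre of its underside. Bystander.
- meter: yellow handheld meter lying flat, 190 x 95 x 50 mm, loose; origin at the centre of its underside. Bystander.
- jar: small amber jar with teal cap, 40 mm across, 48 mm high, loose, in front of the feeders; origin at the centre of its underside. Bystander.
Mind the look-alikes: they are no part of the job. What is shaped like the mark but green or pink is not meant.

How it is judged:
On the way:
1. a finger pulls on the teal lip while the tray is drawn out past 30 mm (contact force between the fingers and tray_lip above 0.5 N and value of joint tray above 0.03 m), for 0.1 s.
At the end, for the whole second after the job is handed in: the tip of the black pointer is within the length of the orange mark (within 12 mm of its middle along the rail), the tray rests, the yellow-lipped tray is within 5 mm and the bottle, meter and jar are upright and within 20 mm of where they were (x of pointer in the frame of mark between -0.012 and 0.012 m and value of joint tray above 0.05 m and velocity of joint tray between -0.003 and 0.003 m/s and distance of other_tray_pocket from where it was at the start of the episode below 0.005 m and distance of each of bottle, meter, jar from where it was at the start of the episode below 0.02 m and angle between each of bottle, meter, jar's own z axis and vertical below 0.1 rad); the robot touches nothing.
It fails at once if the front face of the teal lip is pressed (more than 1.5 N), as in pinching the lip (contact force between the fingers and tray_front above 1.5 N).
It fails at once if the yellow-lipped tray is moved by more than 5 mm (distance of other_tray_pocket from where it was at the start of the episode above 0.005 m).
It fails at once if the bottle is moved by more than 20 mm (distance of bottle from where it was at the start of the episode above 0.02 m).
It fails at once if the meter is moved by more than 20 mm (distance of meter from where it was at the start of the episode above 0.02 m).
It fails at once if the jar is moved by more than 20 mm (distance of jar from where it was at the start of the episode above 0.02 m).
It also fails if it takes over 35 s, if anything falls off the work surface, if the arm or the gripper's body presses on something with over 40 N, if the wrist force passes 120 N, or if a joint passes its speed limit or range.

## Working session

There is one attempt and no reset: what is moved stays moved. The work goes in short steps, Python scripts to look and compute and a shell command to move; the robot and the scene stay as the last step left them, time stands still between calls to the robot, and variables do not carry over. Pictures are saved under pics/ and viewed, at most 10 in all, crops included, and the job is handed in when it is done.

```bash
mkdir -p pics; cat > h.py <<'E'
from cell import robot
import numpy as np, cv2
from scipy.spatial.transform import Rotation as R
def rot(o):
    o=np.array(o,float)
    return o if o.shape==(3,3) else (R.from_rotvec(o).as_matrix() if o.size==3 else R.from_quat(o).as_matrix())
def cloud(name):
    m=robot.camera_model(name); im,d=robot.read_camera(name); K=np.array(m["K"])
    v,u=np.mgrid[:384,:512]
    p=np.stack([(u-K[0,2])/K[0,0]*d,-(v-K[1,2])/K[1,1]*d,-d],-1)
    return im,d,p@rot(m["orientation"]).T+np.array(m["position"])
E
python3 - <<'E'
from h import *
print(robot.camera_model("top")); print(robot.camera_model("scene"))
for n in("top","scene"):
    im,d,P=cloud(n); np.savez(n,im=im,d=d,P=P); cv2.imwrite(f"pics/{n}.png",im[:,:,::-1])
    for q in("feeder","tray_lip","mark","pointer","bottle","jar","meter"):
        print(n,q,[(np.round(r["uv"]),round(r["p"],2),np.round(P[int(r["uv"][1]),int(r["uv"][0])],3)) for r in robot.find_in(q,n)])
E
```

```text
{'K': array([[401.87688483,   0.        , 259.22022284],
       [  0.        , 401.87688483, 194.98401377],
       [  0.        ,   0.        ,   1.        ]]), 'position': array([3.35413156e-01, 7.35401542e-04, 1.08072613e+00]), 'orientation': array([ 0.17575338, -0.17728294, -1.63624147])}
{'K': array([[478.52622291,   0.        , 264.94456381],
       [  0.        , 478.52622291, 191.65438085],
       [  0.        ,   0.        ,   1.        ]]), 'position': array([ 1.46522434, -0.25388047,  0.73016612]), 'orientation': array([0.81249902, 0.63147369, 1.18778832])}
top feeder [(array([312., 166.]), 0.94, array([ 0.642, -0.155,  0.036]))]
top tray_lip [(array([313., 191.]), 0.58, array([ 0.574, -0.152,  0.04 ]))]
top mark [(array([340., 256.]), 0.45, array([ 0.399, -0.207,  0.025])), (array([362., 207.]), 0.39, array([ 0.521, -0.281,  0.024]))]
top pointer [(array([313., 178.]), 0.62, array([ 0.617, -0.157,  0.014])), (array([310., 165.]), 0.47, array([ 0.646, -0.153,  0.03 ]))]
top bottle [(array([ 92., 232.]), 0.89, array([0.493, 0.399, 0.122]))]
top jar [(array([280., 273.]), 0.73, array([ 0.364, -0.044,  0.051]))]
top meter [(array([404., 209.]), 0.83, array([ 0.506, -0.38 ,  0.049]))]
scene feeder [(array([218., 256.]), 0.64, array([ 0.737, -0.159,  0.066])), (array([353., 230.]), 0.48, array([0.733, 0.138, 0.066]))]
scene tray_lip [(array([209., 220.]), 0.97, array([ 0.575, -0.154,  0.035])), (array([217., 261.]), 0.4, array([ 0.754, -0.164,  0.068]))]
scene mark [(array([180., 216.]), 0.52, array([ 0.52 , -0.215,  0.02 ])), (array([174., 190.]), 0.44, array([ 0.401, -0.215,  0.021]))]
scene pointer [(array([210., 222.]), 0.78, array([ 0.572, -0.152,  0.026]))]
scene bottle [(array([415., 157.]), 0.72, array([0.534, 0.401, 0.093]))]
scene jar [(array([235., 175.]), 0.73, array([ 0.385, -0.047,  0.027]))]
scene meter [(array([104., 233.]), 0.59, array([ 0.561, -0.389,  0.039]))]
```

View pics/top.png

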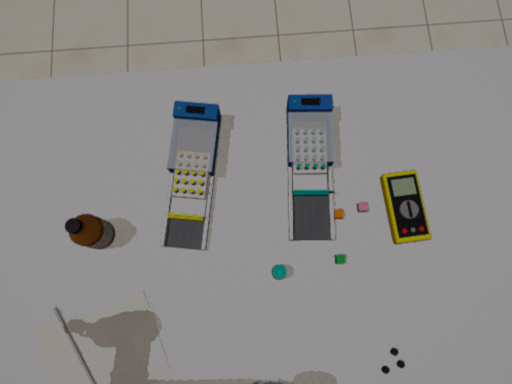

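View pics/scene.png

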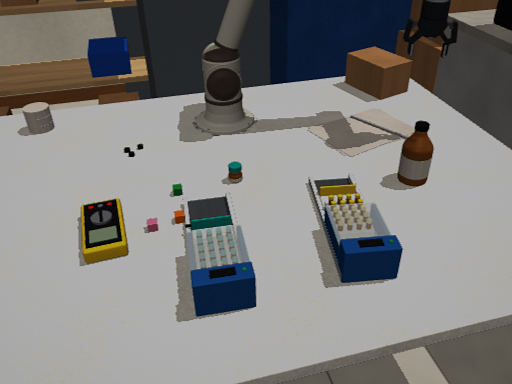

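Top view: the teal lip is at (312,192) and the yellow one at (186,217). Of the mark-shaped blocks, orange is (339,214), pink (363,207) and green (340,259). Only the orange one touches the teal feeder's right-hand rail, so it is the mark. I'll confirm it in a crop and measure.

```bash
python3 - <<'E'
from h import *
D=np.load("top.npz");im,P=D["im"],D["P"]
cv2.imwrite("pics/crop.png",cv2.resize(im[80:270,270:390,::-1],None,fx=3.1,fy=3.1,interpolation=cv2.INTER_CUBIC))
for n in("top","scene"):
    D=np.load(n+".npz");im,P=D["im"],D["P"]
    hsv=cv2.cvtColor(im,cv2.COLOR_RGB2HSV);H,S,V=[hsv[...,i].astype(int) for i in range(3)]
    reg=(P[...,0]>.35)&(P[...,0]<.95)&(P[...,1]<-.05)&(P[...,1]>-.3)
    def st(nm,m):
        q=P[m]; print(n,nm,len(q),np.round(np.median(q,0),4),np.round(np.percentile(q,5,0),3),np.round(np.percentile(q,95,0),3)); return q
    st("orange",reg&(H>5)&(H<16)&(S>190)&(V>120)&(P[...,2]>.018))
    q=st("lip",reg&(H>80)&(H<95)&(S>150)&(P[...,2]>.034)&(P[...,2]<.048)&(P[...,0]>.5)&(P[...,0]<.6))
    if len(q)>5:
        l=np.polyfit(q[:,1],q[:,0],1);print("lip angle of x axis",-np.arctan(l[0]))
    q=st("rails",reg&(P[...,2]>.014)&(P[...,2]<.027)&(P[...,0]<.58)&(P[...,0]>.45)&(S<60))
    for s in(q[q[:,1]>-.15],q[(q[:,1]<-.15)&(q[:,1]>-.215)]):
        if len(s)>5: l=np.polyfit(s[:,0],s[:,1],1);print("rail slope",l,len(s), np.polyval(l,.52))
    q=st("blue",reg&(H>100)&(H<125)&(S>150)&(P[...,2]>.075))
    if len(q)>5: print(cv2.minAreaRect((q[:,:2]*1000).astype(np.float32)))
    q=st("black",reg&(V<60)&(P[...,2]>.02)&(P[...,2]<.034)&(P[...,0]>.54)&(P[...,0]<.61))
E
```

```text
top orange 3 [ 0.5183 -0.2135  0.0224] [ 0.515 -0.225  0.022] [ 0.518 -0.211  0.023]
top lip 117 [ 0.5712 -0.1448  0.0376] [ 0.565 -0.189  0.035] [ 0.576 -0.107  0.043]
lip angle of x axis -0.06831893899541203
top rails 389 [ 0.5146 -0.1919  0.0212] [ 0.456 -0.205  0.017] [ 0.571 -0.083  0.025]
rail slope [-0.07919015 -0.04780067] 186 -0.08897954310142724
rail slope [-0.06606955 -0.16450888] 191 -0.19886504410462852
top blue 568 [ 0.8008 -0.161   0.0861] [ 0.785 -0.214  0.079] [ 0.825 -0.108  0.089]
((805.9558715820312, -161.47305297851562), (116.17776489257812, 43.09625244140625), 86.45201873779297)
top black 5 [ 0.5679 -0.1992  0.0277] [ 0.567 -0.204  0.025] [ 0.57  -0.198  0.03 ]
scene orange 48 [ 0.5103 -0.2158  0.0212] [ 0.501 -0.225  0.019] [ 0.52  -0.206  0.023]
scene lip 123 [ 0.5734 -0.1467  0.0376] [ 0.568 -0.189  0.035] [ 0.579 -0.106  0.041]
lip angle of x axis -0.07044020367306382
scene rails 264 [ 0.5186 -0.1922  0.0189] [ 0.455 -0.207  0.017] [ 0.575 -0.085  0.022]
rail slope [-0.06736656 -0.0548711 ] 127 -0.08990171518599328
rail slope [-0.07254272 -0.16188691] 129 -0.19960912644334322
scene blue 966 [ 0.816  -0.1679  0.0835] [ 0.788 -0.217  0.077] [ 0.83  -0.11   0.086]
((807.8038330078125, -163.40760803222656), (117.4360122680664, 46.39629364013672), 85.96330261230469)
scene black 91 [ 0.5737 -0.1587  0.0272] [ 0.568 -0.204  0.021] [ 0.578 -0.106  0.033]
```

View pics/crop.png

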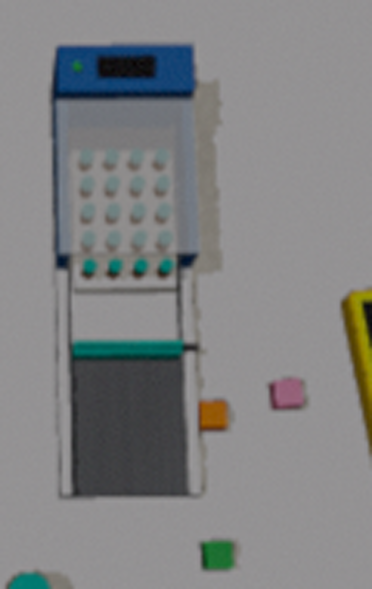

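The crop confirms it: the orange block at (214,414) sits against the teal feeder's rail, and the pink and green ones stand apart. Feeder yaw is about -0.068 rad, the pocket centre is about (0.599, -0.150), and the pull is about 57 mm. Moving over now.

```bash
python3 - <<'E'
from h import *
s=robot.get_state();print(rot(s["ee_rot"]).round(3),s["tcp_pos"],s["contact_force"])
y=rot(s["ee_rot"])[:,1];print(np.arctan2(y[1],y[0]))
E
python3 -m pendant '[[[0.46,-0.93,0],0,255],[[0.46,-0.93,0],0,255],[[0.46,-0.93,0],0,255],[[0.46,-0.93,0],0,255],[[0.46,-0.93,0],0,255],[[0.46,-0.93,0],0,255],[[0.46,-0.93,0],0,255],[[0.46,-0.93,0],0,255],[[0.46,-0.93,0],0,255],[[0.46,-0.93,0],0,255]]'
```

```text
[[ 0.923 -0.385  0.   ]
 [-0.385 -0.923  0.   ]
 [-0.    -0.    -1.   ]] [0.24035542 0.57691907 0.40474264] [ 0.32672325  0.52637707 -0.29588665]
-1.9655900789576937
time_s: 1.63
tcp_pos: [0.3787, 0.2964, 0.405]
ee_rot: [-3.08, 0.615, -0.001]
contact_force: [-0.3, 0.5, -0.3]
finger_gap: 0.002
finger_force: 0.0
```

```bash
python3 -m pendant '[[[0.49,-0.99,0],0.272,255],[[0.49,-0.99,0],0.272,255],[[0.49,-0.99,0],0.272,255],[[0.49,-0.99,0],0.272,255],[[0.49,-0.99,0],0.272,255],[[0.49,-0.99,0],0.272,255],[[0.49,-0.99,0],0.272,255],[[0.49,-0.99,0],0.272,255],[[0.49,-0.99,0],0.272,255],[[0.49,-0.99,0],0.272,255]]'
python3 -m pendant '[[[0.49,-0.99,0],0,255],[[0.49,-0.99,0],0,255],[[0.49,-0.99,-0.5],0,255],[[0.49,-0.99,-0.5],0,255],[[0.49,-0.99,-0.5],0,255],[[0,0,-0.5],0,255],[[0,0,-0.5],0,255],[[0,0,0],0,255]]'
python3 - <<'E'
from h import *
s=robot.get_state();y=rot(s["ee_rot"])[:,1];print(s["tcp_pos"],np.arctan2(y[1],y[0]))
im,d,P=cloud("wrist");np.savez("wrist",im=im,P=P)
cv2.imwrite("pics/wrist1.png",im[:,:,::-1])
hsv=cv2.cvtColor(im,cv2.COLOR_RGB2HSV);H,S,V=[hsv[...,i].astype(int) for i in range(3)]
for nm,m in(("lip",(H>80)&(H<95)&(S>150)&(P[...,2]>.037)&(P[...,2]<.043)&(P[...,0]<.62)),("orange",(H>5)&(H<16)&(S>190)&(V>120)&(P[...,2]>.015)&(P[...,2]<.028))):
    q=P[m];print(nm,len(q)); 
    if len(q)>9:print(np.median(q,0),[ [x.round(4) for x in t] for t in cv2.minAreaRect((q[:,:2]*1000).astype(np.float32))[:2] for x in [np.array(t)] for t in [x]] if 0 else cv2.minAreaRect((q[:,:2]*1000).astype(np.float32)))
E
```

```text
time_s: 2.47
tcp_pos: [0.5258, -0.0007, 0.405]
ee_rot: [-3.14, 0.105, -0.001]
contact_force: [1.1, 0.0, 0.7]
finger_gap: 0.003
finger_force: 0.0
time_s: 3.13
tcp_pos: [0.598, -0.1483, 0.3258]
ee_rot: [-3.139, 0.111, 0.011]
contact_force: [-0.0, -0.1, 0.2]
finger_gap: -0.002
finger_force: 0.0
[ 0.59801562 -0.14831644  0.32582435] -1.6413714906585999
lip 717
[ 0.57364222 -0.15524935  0.03990218] ((573.4537963867188, -149.57005310058594), (92.08853912353516, 6.91102409362793), 86.63017272949219)
orange 500
[ 0.51063257 -0.21809464  0.02217441] ((510.330078125, -217.91018676757812), (21.76291275024414, 21.8848876953125), 85.82807159423828)
```

View pics/wrist1.png

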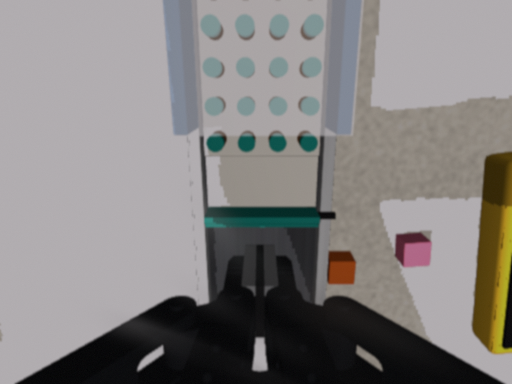

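The wrist view puts the lip at (262,217), the pointer at (328,215) and the orange mark at (341,267). The fingertips, in perspective, sit over the pocket column. Lip centre is (0.5735, -0.1496) and the remaining pull is 58.6 mm. Descending into the pocket.

```bash
python3 -m pendant '[[[0.08,-0.09,-0.6],0,255],[[0,0,-0.8],0,255],[[0,0,-0.8],0,255],[[0,0,-0.8],0,255],[[0,0,-0.6],0,255],[[0,0,-0.4],0,255],[[0,0,-0.3],0,255],[[0,0,0],0,255],[[0,0,0],0,255]]'
```

```text
time_s: 3.93
tcp_pos: [0.6018, -0.1501, 0.2016]
ee_rot: [3.139, -0.106, 0.002]
contact_force: [1.2, -0.4, 0.5]
finger_gap: -0.003
finger_force: 0.0
```

```bash
python3 -m pendant '[[[0,0,-0.2],0,255],[[-0.3,0.02,0],0,255],[[-0.3,0.02,0],0,255],[[-0.3,0.02,0],0,255],[[-0.3,0.02,0],0,255],[[-0.3,0.02,0],0,255],[[-0.2,0.013,0],0,255],[[-0.2,0.013,0],0,255]]'
python3 - <<'E'
from h import *
im,d,P=cloud("wrist");cv2.imwrite("pics/wrist2.png",im[:,:,::-1])
hsv=cv2.cvtColor(im,cv2.COLOR_RGB2HSV);H,S,V=[hsv[...,i].astype(int) for i in range(3)]
for n in ("wrist","top"):
  if n=="top": im,d,P=cloud("top");hsv=cv2.cvtColor(im,cv2.COLOR_RGB2HSV);H,S,V=[hsv[...,i].astype(int) for i in range(3)]
  R0=(P[...,0]<.62)&(P[...,0]>.45)&(P[...,1]<-.08)&(P[...,1]>-.3)
  for nm,m in(("lip",R0&(H>80)&(H<95)&(S>150)&(P[...,2]>.034)&(P[...,2]<.045)),("orange",R0&(H>5)&(H<16)&(S>170)&(P[...,2]>.015)&(P[...,2]<.028))):
    q=P[m];print(n,nm,len(q)); 
    if len(q)>9:
        print(np.median(q,0),cv2.minAreaRect((q[:,:2]*1000).astype(np.float32)))
E
```

```text
time_s: 4.6
tcp_pos: [0.5438, -0.1463, 0.1953]
ee_rot: [-3.14, 0.107, -0.003]
contact_force: [3.1, 0.2, -1.2]
finger_gap: 0.003
finger_force: 2.0
wrist lip 196
[ 0.53583565 -0.12134438  0.03617241] ((534.0814819335938, -146.70689392089844), (92.616943359375, 1.979604959487915), 86.09480285644531)
wrist orange 1714
[ 0.51495249 -0.21961399  0.02200252] ((513.5271606445312, -216.20787048339844), (30.98125648498535, 23.20601463317871), 71.44833374023438)
top lip 103
[ 0.52691268 -0.14559033  0.03769877] ((528.3377075195312, -144.28781127929688), (92.77116394042969, 10.731800079345703), 86.06295776367188)
top orange 25
[ 0.51507326 -0.21657186  0.02227896] ((509.6794738769531, -216.4949188232422), (20.907733917236328, 17.941253662109375), 79.44432830810547)
```

View pics/wrist2.png

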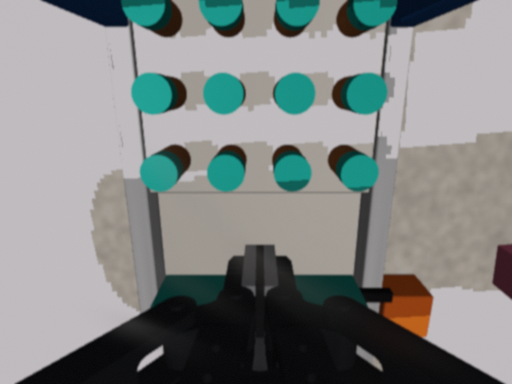

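The finger is behind the lip at (260,285), pressing with 2 N. The pointer at (378,295) has reached the inner edge of the orange mark. Finger travel and top view both give 44.3 mm drawn, so 14 mm remain.

```bash
python3 -m pendant '[[[-0.15,0.01,0],0,255],[[-0.15,0.01,0],0,255],[[-0.1,0.007,0],0,255],[[-0.06,0.004,0],0,255],[[0,0,0],0,255],[[0,0,0],0,255]]'
python3 -m pendant '[[[0.4,-0.027,0],0,255],[[0,0,0.3],0,255],[[0,0,0.8],0,255],[[0,0,0.8],0,255],[[0,0,0.8],0,255],[[0,0,0.8],0,255],[[0,0,0.8],0,255],[[0,0,0],0,255],[[0,0,0],0,255]]'
python3 - <<'E'
from h import *
ims={}
for n in ("wrist","top"):
  im,d,P=cloud(n);cv2.imwrite(f"pics/{n}3.png",im[:,:,::-1])
  hsv=cv2.cvtColor(im,cv2.COLOR_RGB2HSV);H,S,V=[hsv[...,i].astype(int) for i in range(3)]
  R0=(P[...,0]<.62)&(P[...,0]>.45)&(P[...,1]<-.08)&(P[...,1]>-.3)
  for nm,m in(("lip",R0&(H>80)&(H<95)&(S>150)&(P[...,2]>.036)&(P[...,2]<.043)),("orange",R0&(H>5)&(H<16)&(S>170)&(P[...,2]>.018)&(P[...,2]<.028)),("ptr",R0&(V<70)&(P[...,2]>.021)&(P[...,2]<.03)&(P[...,1]<-.19))):
    q=P[m];print(n,nm,len(q)); 
    if len(q)>5:
        r=cv2.minAreaRect((q[:,:2]*1000).astype(np.float32));c=np.array(r[0]);print(r,"s",c@[.998,-.065])
E
```

```text
time_s: 5.2
tcp_pos: [0.5302, -0.1456, 0.1948]
ee_rot: [3.14, -0.108, -0.001]
contact_force: [1.8, -0.4, 1.6]
finger_gap: 0.001
finger_force: 1.0
time_s: 5.95
tcp_pos: [0.5415, -0.1464, 0.325]
ee_rot: [-3.139, 0.108, -0.001]
contact_force: [-0.6, 0.7, 0.4]
finger_gap: -0.004
finger_force: 0.0
wrist lip 779
((517.2672119140625, -146.02549743652344), (91.9561538696289, 6.937874794006348), 86.14315032958984) s 525.7243348236084
wrist orange 701
((510.6112976074219, -217.0659637451172), (24.31937599182129, 23.449386596679688), 86.24221801757812) s 523.6993626556397
wrist ptr 126
((517.81591796875, -232.87200927734375), (15.104592323303223, 84.18887329101562), 11.070359230041504) s 531.9169667358399
top lip 74
((513.7608642578125, -142.81857299804688), (92.06893920898438, 7.961712837219238), 86.15680694580078) s 522.01654977417
top orange 61
((508.5072326660156, -215.2152557373047), (20.742935180664062, 19.43028450012207), 85.66295623779297) s 521.4792098236085
top ptr 6
((512.0164794921875, -199.53585815429688), (7.814211845397949, 1.6245367527008057), 86.95952606201172) s 523.9622773132324
```

View pics/wrist3.png

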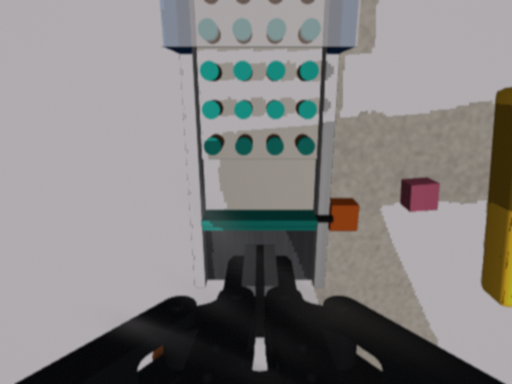

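The pointer at (325,218) points at the middle of the orange mark at (344,214), within 2–3 mm along the rail. The arm is clear and at rest, so I'm handing in.

```bash
python3 -c "
from cell import robot
print(robot.job_done())"
```

```text
the job is handed in; nothing more can be done
None
```

I drew the teal-lipped tray out about 58 mm, pulling from behind the lip only; its pointer stands within about 3 mm of the orange mark's middle, the arm is clear, and the job is handed in (no verdict was returned).

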